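# Stir the tumbling beads in the mixing bowl

### The job

Take the blue-handled stirrer that stands on the bench and stir the beads round in the white bowl with its foot until both orange beads have been carried well away from where they lay, at least 25 mm each at the same time. Keep your fingers off the orange beads and do not lose either of them over the rim. Then stand the stirrer upright on the bench again, clear of the bowl, and let go.

Things in the scene. Friction and masses are not known exactly. Their poses are not given: they have to be found in the camera images.
- stirrer_mid (a point): Stirrer, stands upright on the bench: 115 mm tall, 90 g. Flat round white foot (28 mm diameter, 16 mm high), steel shaft (10 mm diameter), round blue handle (18 mm diameter) from 68 to 110 mm above the foot's underside, rounded off to 115 mm. Point on the axis half-way up, 57.5 mm above the underside; z axis up the shaft. It stands on its foot when set down.
- bowl_floor (a point): White straight-sided bowl, fixed. Centre of its flat floor, 6 mm above the bench; z up. Inner radius 52 mm, rim 40 mm above the bench, outer radius 59 mm. Five smooth drum-shaped beads (2 orange, 3 black; 18 mm diameter, 15 mm high) lie in an arc along one half of the wall, oranges second and fourth; the other half is clear. Sweeping round with its axis 33 mm out, the foot pushes them along.
- orange_bead_1: One of the two orange beads in the bowl, a drum of 18 mm diameter and 15 mm height with bevelled edges. Origin at the centre of its underside, z along its axis (up at the start).
- orange_bead_2: The other orange bead, alike. Origin at the centre of its underside, z along its axis (up at the start).
Mind the look-alikes: they are no part of the job. What is shaped like the part that bears stirrer_mid but pink or turquoise is not meant.

How it is judged:
By the outcome, as a careful person would: the job done as asked, in the order asked, and still so for the second after the job is handed in, with the robot touching nothing.
It also fails if it takes over 64 s, if anything falls off the work surface, if the arm or the gripper's body presses on something with over 40 N, if the wrist force passes 120 N, or if a joint passes its speed limit or range.

### The arm

A 6-joint arm with a two-finger parallel gripper is mounted at the origin on a cart in front of the work surface, level with it; the furniture and walls round the work are solid. World frame = base frame: x ahead of the robot, y to its left, z up, the work surface at z = 0. Lengths are in m, angles in rad, forces in N, time in s.
With the tool pointing down it reaches from about 0.4 to 0.925 m from the base axis. Payload 3.4 kg.
Tool frame: the origin (TCP) lies midway between the tips of the shut fingers; the grasp point (between the pads) lies 19 mm behind it; z points along the fingers, y is the line along which they close (so a half turn about z gives the same grasp; the last joint's range is limited). The gripper opens to 85 mm and grips with 20 to 120 N. Pads are 22 mm wide; open, the fingers measure 114 mm over their backs; the gripper's body (76 mm by 85 mm) begins 54 mm behind the grasp point. The pads swing forward as they close: fully open they stand 13 mm farther back than shut.
Start: joints at [-1.373, 0.307, 1.506, -0, 1.328, -0.073], TCP at [0.154, -0.554, 0.231] pointing down, gripper open.
Joint ranges: [-3.12, 3.12], [-1.05, 2.28], [0.14, 2.33], [-1.42, 4.57], [0.1, 2.73], [-2.68, 2.68]. Speed limits (rad/s): [2.57, 2.57, 3.14, 3.14, 3.14, 3.14].

### API

Orientations are given as a unit quaternion [x, y, z, w].
In Python, from station import manip, optics gives the robot as it stands.
- The arm moves only by the tool drive_tool, never from a script. Its argument "series" is one flat list of numbers, 7 for each row, row after row: the turn, a rotation vector about the tool's x, y, z in degrees, then the shift along the tool's x, y, z in mm, then the closure in counts, from 0 (fully open) to 255 (shut). A call has 1 to 10 rows; each row is the pose to reach, as a shift and turn from the pose commanded when the call began, along the tool's axes at that moment; what a row does not reach only later rows make up. A row lasts 1/8 s, in which the tool goes at most 62.5 mm and 10.7 degrees, less where a joint would pass 70% of its speed; a pose out of reach is approached as far as the arm can. A call with a gripper value outside its range is refused whole. The fingers move at their own pace and stop on an object; "squeeze" is the grip in N (left out, the last holds). Time passes only in rows, so rows that repeat a pose let the fingers close. It gives the time, the measured TCP pose, the force, the opening and the grip force at its end, in the units of the state.
- manip.read_state(): the state, without advancing time (a new reading comes with each control period).
- optics.camera(name): name is "scene" or "top" or "wrist"; returns a dict with "pixels" (384x512x3 uint8, red, green, blue), "depth" (384x512 float32, m along the optical axis (not along the pixel's ray), 0 where there is no reading), "mtx" (3x3 intrinsics, pixels), "k1" (the pictures are not rectified: a ray, as slopes to the right and down, at radius r is drawn at 1 + k1 r^2 times it, then the intrinsics apply), "rvec" (rotation vector, rad) and "tvec" (3), from world to camera coordinates, as OpenCV has them. Camera axes: x right, y down, z forward; pixel columns grow to the right and rows downward; lengths in m; the calibration is good to about 2 mm. A picture is of the moment at which its call begins.
- manip.sign_off(): hands the job in; it is judged then, once.
The state is a dict: "time": time; "joint_positions": joint angles; "joint_vel": joint speeds; "joint_torque": joint torques, N m; "eef_pos": TCP position; "tool_rot": TCP orientation; "ft_force": force on the tool from outside, world axes, zero at the start; "torque": the same for the moment, N m; "grip_width": finger opening in m; "gripper_force": force on a finger pad.
Only numpy, scipy, OpenCV 4.12 (cv2) and the standard library are available. Lean on these libraries where they do the work, as an engineer would, in place of code of your own. Each camera call takes 0.05 s, during which the arm holds its last target. There are 200 camera calls.

## Working session

There is one attempt and no reset: what is moved stays moved. The work goes in short steps, Python scripts to look and compute and a tool call to move; the robot and the scene stay as the last step left them, time stands still between calls to the robot, and variables do not carry over. Pictures are saved under pics/ and viewed, at most 13 in all, crops included, and the job is handed in when it is done.

Besides the shell and the picture viewer there is one more tool, called after "Emit:" by a JSON object that holds its "method" and its "body", one argument or row to a line. drive_tool: Moves the arm, as the interface text tells. Its arguments: {"type":"object","properties":{"series":{"type":"array","items":{"type":"number"}},"squeeze":{"type":"number"}},"required":["series"]}

```bash
mkdir -p pics; cat > h.py <<'E'
import numpy as np, cv2
from station import manip, optics
from scipy.spatial.transform import Rotation as R
def cam(n):
    c=optics.camera(n); c['Rm']=cv2.Rodrigues(np.array(c['rvec'],float))[0]; c['t']=np.array(c['tvec'],float).ravel(); return c
def world(c,u,v,d=None,z=None):
    K=np.array(c['mtx']); xd=(u-K[0,2])/K[0,0]; yd=(v-K[1,2])/K[1,1]
    x,y=xd,yd
    for _ in range(20):
        s=1+c['k1']*(x*x+y*y); x,y=xd/s,yd/s
    ray=np.stack([x,y,np.ones_like(x)],-1)@c['Rm']; o=-c['Rm'].T@c['t']
    if d is None: d=(z-o[2])/ray[...,2]
    return o+ray*np.asarray(d)[...,None]
def cloud(c):
    v,u=np.mgrid[0:384,0:512].astype(float); return world(c,u,v,c['depth'])
def save(c,n): cv2.imwrite('pics/'+n,cv2.cvtColor(c['pixels'],cv2.COLOR_RGB2BGR))
E
python3 - <<'E'
from h import *
a=cam('scene');b=cam('top')
im=np.vstack([a['pixels'],b['pixels']]); 
im=np.hstack([a['pixels'],b['pixels']]); im=cv2.resize(im,(800,300),interpolation=cv2.INTER_AREA)
cv2.imwrite('pics/a.png',im[:,:,::-1]); save(b,'top0.png')
np.savez('top0.npz',**b)
s=manip.read_state(); print(s)
P=cloud(b); hsv=cv2.cvtColor(b['pixels'],cv2.COLOR_RGB2HSV)
for n,lo,hi in [('blue',105,130),('orange',5,20),('turq',80,104),('pink',140,178)]:
    m=((hsv[...,0]>=lo)&(hsv[...,0]<=hi)&(hsv[...,1]>110)&(hsv[...,2]>60)).astype(np.uint8)
    k,l,st,ce=cv2.connectedComponentsWithStats(m)
    for i in range(1,k):
        if st[i,4]>15: print(n,st[i],ce[i].round(1),np.median(P[l==i],0).round(4),P[l==i][:,2].max().round(4))
E
```

```text
{'time': 0.1, 'joint_positions': array([-1.37248824e+00,  3.07484177e-01,  1.50755053e+00,  2.41031610e-05,
        1.32839589e+00, -7.35062143e-02]), 'joint_vel': array([ 0.0017957 , -0.00270819, -0.00359787, -0.00023094,  0.00025174,
       -0.00084884]), 'joint_torque': array([-3.00288946e-05, -4.58528781e+01, -2.52608067e+01, -6.88622799e-05,
        5.61191817e-03, -9.73737571e-06]), 'eef_pos': array([ 0.15423285, -0.55327613,  0.23047824]), 'tool_rot': array([ 9.90778805e-01,  1.35486219e-01, -4.56336697e-05, -9.17912531e-04]), 'ft_force': array([ 0.01165847,  0.53758399, -0.8875045 ]), 'torque': array([ 0.04376346, -0.03671793,  0.00495345]), 'gripper_force': 0.0, 'grip_width': 0.08504548647787524}
blue [357  39  19  15  99] [363.4  47.5] [ 0.9112 -0.3332  0.1442] 1.2467
blue [264  44   2  20  27] [264.7  53.1] [ 0.9269 -0.0183  0.0897] 0.1349
blue [176 166   7   7  27] [179.3 169.5] [0.5328 0.2626 0.1008] 0.1162
orange [233  51   6  13  30] [236.6  56.3] [0.9131 0.0752 0.1033] 1.2467
orange [216  56  18   9  31] [222.2  61.6] [0.8879 0.1318 0.1054] 0.1094
orange [350 118  45   8 124] [373.8 121.7] [ 0.6999 -0.3941  0.0255] 0.0551
orange [300 129  27   9 197] [312.1 132.8] [ 0.6644 -0.1744  0.0209] 0.0282
orange [343 165   5   5  19] [345.1 167.2] [ 0.5428 -0.2827  0.0202] 1.2467
orange [332 174   5   4  17] [334.1 175.4] [ 0.5171 -0.2433  0.0185] 0.0241
turq [175 165   9   6  24] [178.5 167.5] [0.54   0.2668 0.1102] 0.1166
turq [ 10 207   7  12  21] [ 12.7 212.1] [0.4111 0.842  0.0572] 0.0653
turq [220 206  11  10  83] [225.2 210.1] [0.4038 0.1218 0.021 ] 1.2467
```

View pics/a.png

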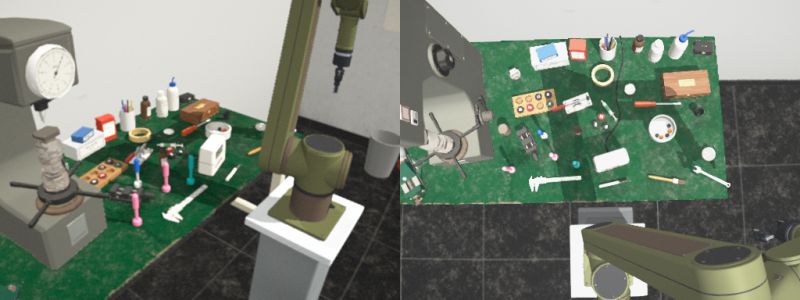

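View pics/top0.png

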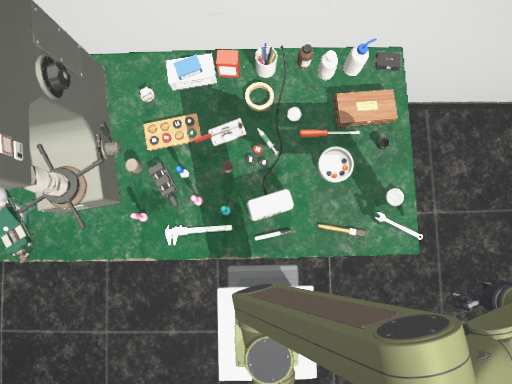

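The top view shows the bowl at (336,165) with orange beads at (345,167) and (334,175). Candidates for the stirrer are blue (179,170), pink (196,200), pink (138,216) and turquoise (225,211). By the description it is the blue one; I'll check it in a close crop.

```bash
python3 - <<'E'
from h import *
b=dict(np.load('top0.npz')); P=cloud(b)
c1=cv2.resize(b['pixels'][145:225,125:245],(600,400),interpolation=cv2.INTER_CUBIC)
c2=cv2.resize(b['pixels'][140:190,310:360],(200,200),interpolation=cv2.INTER_CUBIC)
o=np.zeros((400,800,3),np.uint8);o[:,:600]=c1;o[:200,600:]=c2
cv2.imwrite('pics/crop.png',o[:,:,::-1])
# bowl: rim points height ~0.04
q=P[130:200,300:372].reshape(-1,3); w=q[(q[:,2]>.036)&(q[:,2]<.046)]
w=w[np.hypot(w[:,0]-.54,w[:,1]+.26)<.08]
from scipy.optimize import least_squares
f=least_squares(lambda p:np.hypot(w[:,0]-p[0],w[:,1]-p[1])-.0555,[.54,-.26],loss='soft_l1',f_scale=.003)
print('bowl',f.x,len(w),np.abs(f.fun).mean())
for u,v in [(345.1,167.2),(334.1,175.4)]: print('bead',world(b,np.float64(u),np.float64(v),z=.021))
# stirrer
for n,(u0,u1,v0,v1) in dict(blue=(170,192,160,182),pink=(188,204,192,210),tq=(216,236,202,220)).items():
    q=P[v0:v1,u0:u1].reshape(-1,3)
    for a,bb in [(.07,.118),(.003,.02)]:
        s=q[(q[:,2]>a)&(q[:,2]<bb)]; print(n,a,len(s),s.mean(0).round(4),s.std(0).round(4),s[:,2].max())
# obstacles near stirrer: height map
m=(np.hypot(P[...,0]-.53,P[...,1]-.255)<.16)&(P[...,2]>.03)
k,l,st,ce=cv2.connectedComponentsWithStats(m.astype(np.uint8))
for i in range(1,k):
    if st[i,4]>4: s=P[l==i]; print(st[i],s.min(0).round(3),s.max(0).round(3))
E
```

```text
bowl [ 0.55326824 -0.24649401] 197 0.002089084087576731
bead [ 0.54317637 -0.28232212  0.021     ]
bead [ 0.5157991  -0.24330901  0.021     ]
blue 0.07 44 [0.5351 0.2633 0.1019] [0.0047 0.0047 0.0144] 0.11658193512674675
blue 0.003 85 [0.5404 0.2799 0.0086] [0.0201 0.024  0.0058] 0.01991398280215617
pink 0.07 37 [0.4414 0.2148 0.1053] [0.0049 0.0049 0.0126] 0.1166125818554784
pink 0.003 55 [0.4401 0.2241 0.009 ] [0.0169 0.0165 0.0062] 0.019871414003523657
tq 0.07 32 [0.4058 0.1225 0.1076] [0.0044 0.005  0.0118] 0.11781329225846271
tq 0.003 64 [0.4018 0.1226 0.0088] [0.0159 0.0175 0.0066] 0.01976925552285569
[195 134  19  10  90] [0.633 0.163 0.032] [0.663 0.224 0.052]
[223 160  10  12  91] [0.537 0.099 0.03 ] [0.569 0.128 0.084]
[148 163  16  12  96] [0.532 0.334 0.03 ] [0.569 0.384 0.044]
[176 165   9   9  49] [0.528 0.257 0.033] [0.546 0.272 0.117]
[155 174  15  14 111] [0.488 0.313 0.03 ] [0.531 0.36  0.04 ]
[160 186  16  10  71] [0.46  0.293 0.03 ] [0.49  0.342 0.04 ]
[169 195   9  11  57] [0.426 0.285 0.03 ] [0.46  0.312 0.039]
[191 195   8   7  42] [0.434 0.208 0.034] [0.45  0.225 0.12 ]
```

View pics/crop.png

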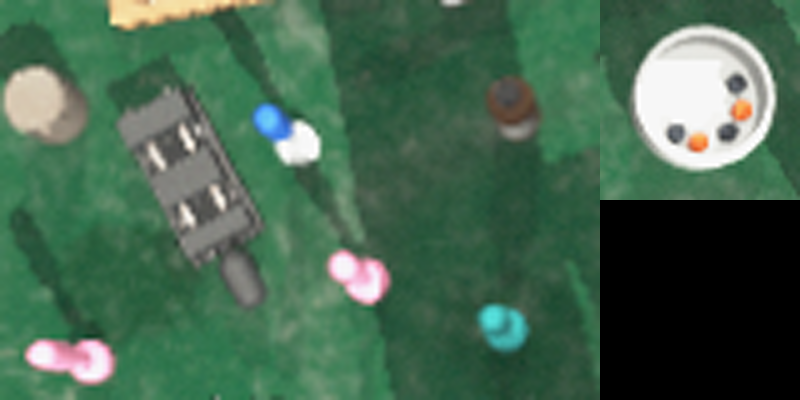

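The crop confirms it: blue handle with a white foot at (285,130) in the crop, clear of its neighbours. The beads lie along the lower-right arc of the bowl. I'll move above the stirrer by way of a waypoint.

Emit:
{"method": "drive_tool", "body": {
  "series": [0,0,0,20,-12,0,60,0,0,0,60,-37,0,60,0,0,0,105,-65,0,60,0,0,0,155,-96,0,60,0,0,0,205,-127,0,60,0,0,0,255,-158,0,60,0,0,0,305,-189,0,60,0,0,0,355,-220,0,60,0,0,0,390,-241,0,60,0,0,0,408,-253,0,60]
}}

```text
time: 1.35
eef_pos: [0.4804, -0.1972, 0.2311]
tool_rot: [0.991, 0.137, -0.0, -0.001]
ft_force: [0.1, -0.7, 0.6]
grip_width: 0.0654
gripper_force: 0.0
```

Emit:
{"method": "drive_tool", "body": {
  "series": [0,0,0,8,-20,0,60,0,0,0,25,-60,0,60,0,0,0,45,-108,0,60,0,0,0,66,-160,0,60,0,0,0,87,-212,0,60,0,0,0,108,-264,0,60,0,0,0,130,-316,0,60,0,0,0,151,-366,0,60,0,0,0,168,-408,0,60,0,0,0,178,-432,0,60]
}}

```text
time: 2.6
eef_pos: [0.5334, 0.2666, 0.231]
tool_rot: [0.991, 0.137, -0.001, -0.0]
ft_force: [-0.7, -0.9, -0.3]
grip_width: 0.0651
gripper_force: 0.0
```

```bash
cat >> h.py <<'E'
def delta(target,s=None):
    s=s or manip.read_state(); r=R.from_quat(s['tool_rot']); return (r.inv().apply(np.array(target)-s['eef_pos'])*1000).round(1)
E
python3 - <<'E'
from h import *
c=cam('wrist'); save(c,'w1.png'); s=manip.read_state(); print(s['time'],s['eef_pos'],s['tool_rot'],s['joint_positions'].round(2),s['grip_width'],s['ft_force'])
P=cloud(c); hsv=cv2.cvtColor(c['pixels'],cv2.COLOR_RGB2HSV)
m=(hsv[...,0]>=105)&(hsv[...,0]<=125)&(hsv[...,1]>110)
q=P[m&(P[...,2]>.06)&(P[...,2]<.125)]; print(len(q),q.mean(0),q.min(0),q.max(0))
t=q[q[:,2]>q[:,2].max()-.004]; print('top',t.mean(0),len(t))
from scipy.optimize import least_squares
sd=q[(q[:,2]>.072)&(q[:,2]<.107)]
if len(sd)>20: print('axis',least_squares(lambda p:np.hypot(*(sd[:,:2]-p).T)-.009,q.mean(0)[:2],loss='soft_l1',f_scale=.001).x,len(sd))
E
```

```text
2.65 [0.53396761 0.2692028  0.23095932] [ 9.90542125e-01  1.37197750e-01  6.34739807e-05 -1.75238834e-03] [0.39 0.34 1.46 0.   1.34 1.69] 0.0652139097449197 [1.31125052 1.82348975 0.46817242]
222 [0.54126824 0.26867012 0.10337271] [0.52850602 0.25871563 0.0722652 ] [0.54573038 0.27584599 0.11511941]
top [0.53882602 0.26903636 0.11264661] 76
axis [0.5363586  0.26719466] 92
```

View pics/w1.png

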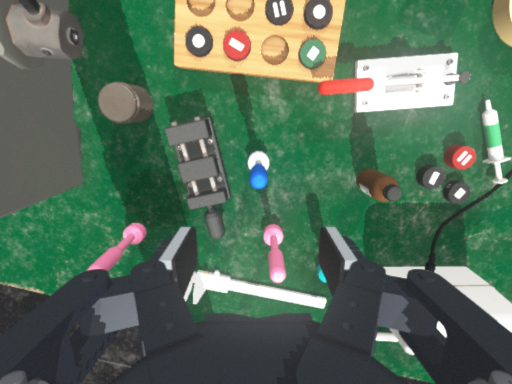

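The wrist view shows the blue stirrer at (259,175) with its foot at (259,162). Its axis is at about (0.536,0.267), so I'll descend and grip.

Emit:
{"method": "drive_tool", "body": {
  "series": [0,0,0,2,3,15,60,0,0,0,2,3,50,60,0,0,0,2,3,90,60,0,0,0,2,3,125,60,0,0,0,2,3,150,60,0,0,0,2,3,163,60,0,0,0,2,3,163,255,0,0,0,2,3,163,255,0,0,0,2,3,163,255,0,0,0,2,3,163,255],
  "squeeze": 60
}}

```text
time: 3.9
eef_pos: [0.538, 0.2611, 0.0691]
tool_rot: [0.991, 0.136, 0.001, -0.0]
ft_force: [0.8, 0.5, -0.1]
grip_width: 0.0168
gripper_force: 58.4
```

Emit:
{"method": "drive_tool", "body": {
  "series": [0,0,0,0,0,0,255,0,0,0,0,0,0,255,0,0,0,0,0,0,255]
}}

```text
time: 4.28
eef_pos: [0.5379, 0.261, 0.0688]
tool_rot: [0.991, 0.136, 0.0, -0.0]
ft_force: [-0.6, -0.2, 3.7]
grip_width: 0.0163
gripper_force: 58.7
```

```bash
python3 - <<'E'
from h import *
s=manip.read_state(); print(s)
c=cam('wrist'); save(c,'w2.png')
E
```

```text
{'time': 4.275, 'joint_positions': array([3.81153871e-01, 4.97252661e-01, 1.65627426e+00, 4.41659972e-05,
       9.87365093e-01, 1.68008228e+00]), 'joint_vel': array([-0.00116299, -0.00089575, -0.00203793,  0.00024657, -0.00013496,
        0.00081992]), 'joint_torque': array([-6.29285211e-02, -4.95857584e+01, -1.85935432e+01, -1.99511298e-02,
       -2.23536249e-01,  5.04867348e-04]), 'eef_pos': array([0.53789777, 0.26104054, 0.06877119]), 'tool_rot': array([ 9.90776784e-01,  1.35503656e-01,  3.35364836e-04, -1.02929895e-04]), 'ft_force': array([-0.55786049, -0.24134852,  3.69248245]), 'torque': array([-0.01084584,  0.13054422, -0.00603101]), 'gripper_force': 58.68189185857773, 'grip_width': 0.016347317864660475}
```

View pics/w2.png

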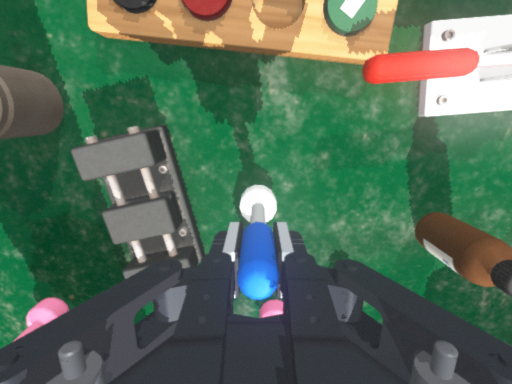

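The grip is good: the handle is centred between the pads, and the foot at (258,205) is flat on the bench. Next: lift 120 mm and go over the clear half of the bowl.

Emit:
{"method": "drive_tool", "body": {
  "series": [0,0,0,0,0,-15,255,0,0,0,0,0,-45,255,0,0,0,0,0,-80,255,0,0,0,0,0,-110,255,0,0,0,0,0,-120,255]
}}

```text
time: 4.95
eef_pos: [0.5389, 0.2614, 0.191]
tool_rot: [0.991, 0.135, 0.002, -0.001]
ft_force: [-0.2, 0.5, -1.3]
grip_width: 0.0166
gripper_force: 58.5
```

Emit:
{"method": "drive_tool", "body": {
  "series": [0,0,0,-3,18,0,255,0,0,0,-12,60,0,255,0,0,0,-22,115,0,255,0,0,0,-33,175,0,255,0,0,0,-45,235,0,255,0,0,0,-56,295,0,255,0,0,0,-68,355,0,255,0,0,0,-78,410,0,255,0,0,0,-86,455,0,255,0,0,0,-91,480,0,255]
}}

```text
time: 6.2
eef_pos: [0.5771, -0.2288, 0.1863]
tool_rot: [0.991, 0.134, -0.002, -0.001]
ft_force: [-0.1, 0.4, -0.9]
grip_width: 0.0163
gripper_force: 58.6
```

```bash
python3 - <<'E'
from h import *
c=cam('wrist'); save(c,'w3.png'); s=manip.read_state(); print(s['time'],s['eef_pos'],s['tool_rot'],s['joint_positions'].round(2),s['grip_width'],s['ft_force'])
P=cloud(c); np.savez('w3.npz',**c)
hsv=cv2.cvtColor(c['pixels'],cv2.COLOR_RGB2HSV)
q=P.reshape(-1,3); w=q[(q[:,2]>.036)&(q[:,2]<.044)&(np.hypot(q[:,0]-.553,q[:,1]+.246)<.075)]
from scipy.optimize import least_squares
f=least_squares(lambda p:np.hypot(w[:,0]-p[0],w[:,1]-p[1])-.0555,[.553,-.246],loss='soft_l1',f_scale=.002)
print('bowl',f.x,len(w),np.abs(f.fun).mean())
m=((hsv[...,0]>=5)&(hsv[...,0]<=20)&(hsv[...,1]>110)).astype(np.uint8)
k,l,st,ce=cv2.connectedComponentsWithStats(m)
for i in range(1,k):
    if st[i,4]>40: print(ce[i],np.median(P[l==i],0).round(4),st[i,4])
# foot of held stirrer: points near TCP axis at z
t=s['eef_pos']; n=(np.hypot(P[...,0]-t[0],P[...,1]-t[1])<.03)
for a,b in [(.105,.14),(.14,.175)]:
    z=P[n&(P[...,2]>a)&(P[...,2]<b)]; print(a,len(z),z.mean(0) if len(z) else 0, (z.min(0),z.max(0)) if len(z) else 0)
E
```

```text
6.25 [ 0.57781787 -0.23127252  0.18654116] [ 9.91001030e-01  1.33846162e-01 -1.27201768e-03  7.38756251e-04] [-0.45  0.41  1.47 -0.    1.27  0.86] 0.016597376988040355 [ 0.40382027 -1.28476994  0.0654674 ]
bowl [ 0.55388466 -0.24692618] 1419 0.0016944974221377899
[420.524578    54.58987201] [ 0.725  -0.3374  0.0518] 16173
[477.74074074  34.81481481] [ 0.7566 -0.3837  0.0524] 54
[231.65576668  76.83163942] [ 0.667  -0.1748  0.0208] 2263
[294.4137931 209.5      ] [ 0.5464 -0.2817  0.0195] 174
0.105 868 [ 0.58122901 -0.2275524   0.13406963] (array([ 0.56383958, -0.24194237,  0.12048982]), array([ 0.59066133, -0.21512955,  0.13964086]))
0.14 259 [ 0.58075222 -0.22775211  0.15804164] (array([ 0.57638192, -0.2333587 ,  0.14009222]), array([ 0.58228564, -0.22379473,  0.17476971]))
```

View pics/w3.png

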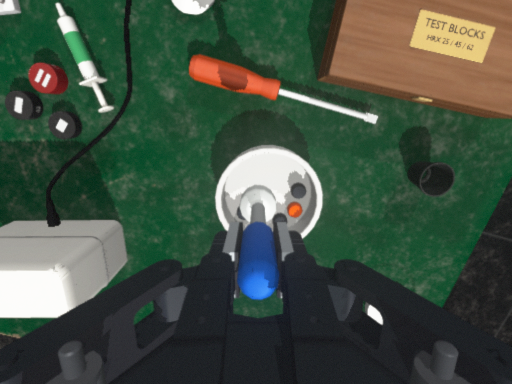

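The foot hangs over the clear half at (260,200), and the bowl centre is at (0.554,−0.247). One orange bead shows at (294,209). I'll lower the foot to about 2–3 mm above the bowl floor.

Emit:
{"method": "drive_tool", "body": {
  "series": [0,0,0,3.4,-1.1,10,255,0,0,0,3.4,-1.1,35,255,0,0,0,3.4,-1.1,65,255,0,0,0,3.4,-1.1,90,255,0,0,0,3.4,-1.1,105,255,0,0,0,3.4,-1.1,111,255,0,0,0,3.4,-1.1,111,255]
}}

```text
time: 7.12
eef_pos: [0.582, -0.2234, 0.0773]
tool_rot: [0.991, 0.136, -0.0, -0.0]
ft_force: [-1.2, 0.2, -1.0]
grip_width: 0.0166
gripper_force: 58.6
```

Emit:
{"method": "drive_tool", "body": {
  "series": [0,0,0,1.9,5.7,0,255,0,0,0,2.7,11.4,0,255,0,0,0,2.5,17.1,0,255,0,0,0,1.3,22.7,0,255]
}}

```text
time: 7.62
eef_pos: [0.5894, -0.2462, 0.0776]
tool_rot: [0.991, 0.135, 0.0, 0.0]
ft_force: [-0.9, -0.0, -0.3]
grip_width: 0.0168
gripper_force: 58.7
```

```bash
cat > look.py <<'E'
from h import *
import sys
c=cam('top'); s=manip.read_state(); B=np.array([.554,-.247])
r=s['eef_pos'][:2]-B; print(s['time'],s['eef_pos'],'rel',np.hypot(*r)*1000,np.degrees(np.arctan2(r[1],r[0])),s['ft_force'],s['torque'],s['grip_width'])
for n in ('top','wrist'):
    c=cam(n) if n!='top' else c
    hsv=cv2.cvtColor(c['pixels'],cv2.COLOR_RGB2HSV)
    m=((hsv[...,0]>=4)&(hsv[...,0]<=20)&(hsv[...,1]>110)).astype(np.uint8)
    k,l,st,ce=cv2.connectedComponentsWithStats(m)
    for i in range(1,k):
        w=world(c,ce[i][0],ce[i][1],z=.02); d=w[:2]-B
        if np.hypot(*d)<.055 and st[i,4]>3: print(n,ce[i].round(1),st[i,4],w[:2].round(4),(np.hypot(*d)*1000).round(1),np.degrees(np.arctan2(d[1],d[0])).round(0))
    if n=='top': cr=cv2.resize(c['pixels'][130:200,300:370],(400,400),interpolation=cv2.INTER_CUBIC)
    else: o=np.hstack([cr,cv2.resize(c['pixels'],(400,300))[0:300].copy() if 0 else cv2.copyMakeBorder(cv2.resize(c['pixels'],(400,300)),0,100,0,0,cv2.BORDER_CONSTANT)])
if len(sys.argv)>1: cv2.imwrite('pics/'+sys.argv[1],o[:,:,::-1])
E
python3 look.py l1.png
```

```text
7.675 [ 0.5894395  -0.24692134  0.07747307] rel 35.43958305487747 0.12717033276117973 [-0.19612931 -2.08136517 -0.6861897 ] [-0.06252936 -0.02554635 -0.03115694] 0.01642122098817307
```

Emit:
{"method": "drive_tool", "body": {
  "series": [0,0,0,-2.2,5.4,0,255,0,0,0,-5.2,10.3,0,255,0,0,0,-9.1,14.5,0,255,0,0,0,-13.6,18.1,0,255,0,0,0,-18.7,20.8,0,255,0,0,0,-24.2,22.6,0,255,0,0,0,-29.9,23.4,0,255,0,0,0,-35.6,23.2,0,255,0,0,0,-41.2,22,0,255,0,0,0,-46.6,19.8,0,255]
}}

```text
time: 8.98
eef_pos: [0.5517, -0.276, 0.0779]
tool_rot: [0.991, 0.135, 0.003, -0.0]
ft_force: [6.9, 6.1, -1.5]
grip_width: 0.0163
gripper_force: 58.8
```

```bash
python3 look.py l2.png
```

```text
9.025 [ 0.55096284 -0.27558971  0.0778234 ] rel 28.750575220943652 -96.06393063035948 [ 5.16628877  5.02155441 -1.48615188] [ 1.16869974 -1.25502552 -0.05501928] 0.017071498680764095
top [333.  175.5] 18 [ 0.5157 -0.2398] 39.0 169.0
wrist [201.  227.9] 430 [ 0.5209 -0.2388] 34.1 166.0
wrist [243.2 227. ] 4 [ 0.5304 -0.2699] 32.9 -136.0
```

View pics/l2.png

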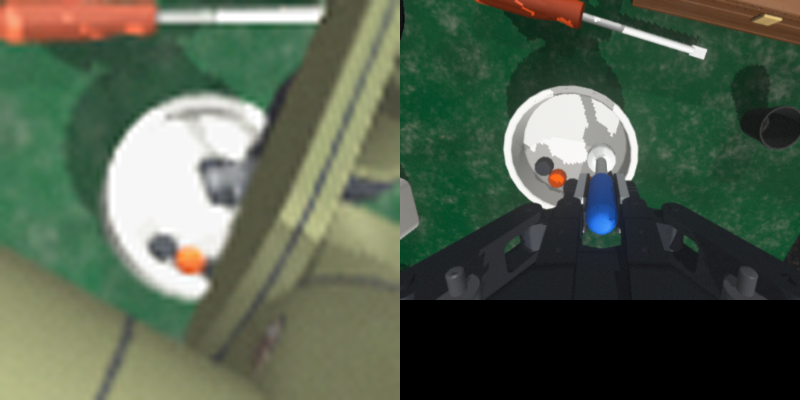

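The stirrer foot is inside the bowl and pushing at about 8 N. Orange bead 2 is still near its start at (188,262) in the left crop, with one black bead ahead of it. I'll go on with the sweep.

Emit:
{"method": "drive_tool", "body": {
  "series": [0,0,0,-2.5,-1.5,0,255,0,0,0,-4.9,-3,0,255,0,0,0,-7,-5,0,255,0,0,0,-9.1,-6.9,0,255,0,0,0,-12.7,-11.4,0,255]
}}

```text
time: 9.7
eef_pos: [0.5382, -0.269, 0.0785]
tool_rot: [0.991, 0.135, 0.004, 0.001]
ft_force: [7.7, 4.4, -0.1]
grip_width: 0.0165
gripper_force: 58.9
```

```bash
python3 look.py l3.png
```

```text
9.75 [ 0.5372125  -0.2680476   0.07838428] rel 26.922516194425658 -128.57575175759084 [6.51545979 6.38380575 0.40849447] [ 1.37463122 -1.80516972  0.00910121] 0.016721160167901632
top [330.  174.5] 18 [ 0.5193 -0.2297] 38.7 154.0
wrist [204.5 209.8] 429 [ 0.5222 -0.2306] 35.8 153.0
wrist [242.8 219.6] 82 [ 0.5224 -0.2606] 34.4 -157.0
```

View pics/l3.png

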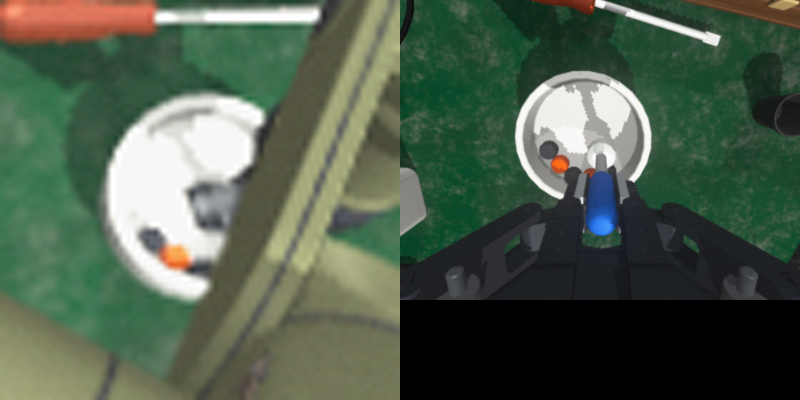

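Both oranges are moving ahead of the foot: orange 2 is at (175,258) on the left, orange 1 at (592,175) on the right. I'll continue with a slight outward bias.

Emit:
{"method": "drive_tool", "body": {
  "series": [0,0,0,-5,-1,0,255,0,0,0,-7,-5,0,255,0,0,0,-8.5,-10,0,255,0,0,0,-9.2,-15.4,0,255,0,0,0,-9.2,-20.6,0,255,0,0,0,-8.5,-25.7,0,255,0,0,0,-7,-30.7,0,255,0,0,0,-5,-35.4,0,255]
}}

```text
time: 10.8
eef_pos: [0.5249, -0.2396, 0.0793]
tool_rot: [0.991, 0.136, 0.005, 0.004]
ft_force: [7.3, -4.2, -1.1]
grip_width: 0.0165
gripper_force: 59.1
```

```bash
python3 look.py l4.png
```

```text
10.85 [ 0.52507566 -0.23909684  0.07929836] rel 29.984618625451095 164.71777031238938 [ 6.97491615 -2.51127109 -1.0094034 ] [-0.61495007 -1.56975319 -0.02059412] 0.016441880862208755
wrist [227.2 194.5] 430 [ 0.5263 -0.2157] 41.8 131.0
wrist [271.4 216.8] 113 [ 0.5182 -0.2526] 36.3 -171.0
```

View pics/l4.png

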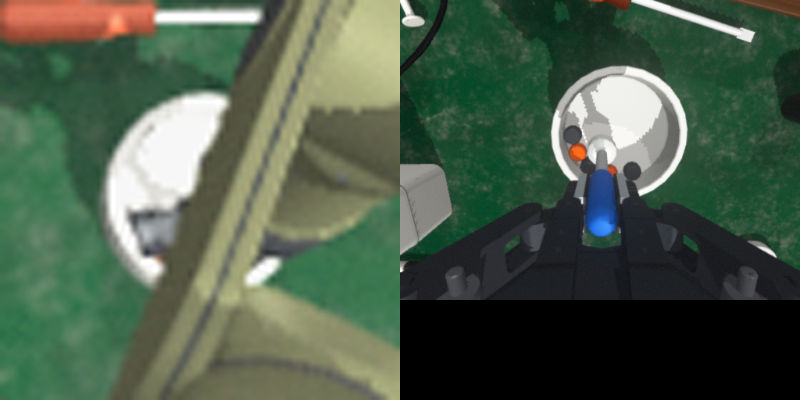

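The foot has slipped past the first black bead and orange 1, which is at (611,171) in the wrist crop and well displaced. Orange 2, at (578,152), has gone about 26 mm and needs a bit more, so I'll sweep on.

Emit:
{"method": "drive_tool", "body": {
  "series": [0,0,0,3.6,-3.8,0,255,0,0,0,6.8,-7.6,0,255,0,0,0,10.5,-11,0,255,0,0,0,14.7,-13.8,0,255,0,0,0,19.2,-16,0,255,0,0,0,24,-17.5,0,255]
}}

```text
time: 11.65
eef_pos: [0.5436, -0.2236, 0.0808]
tool_rot: [0.99, 0.137, 0.004, 0.01]
ft_force: [0.5, -21.7, 3.3]
grip_width: 0.0169
gripper_force: 64.3
```

```bash
python3 look.py l5.png
```

```text
11.7 [ 0.54429046 -0.22345269  0.08086536] rel 25.470593197525194 112.40840954852597 [  2.07833444 -20.07711166   3.61091358] [-4.65960626 -0.29236989 -0.20692878] 0.016620628467328463
wrist [235.4 211.5] 394 [ 0.5337 -0.2102] 42.1 119.0
```

View pics/l5.png

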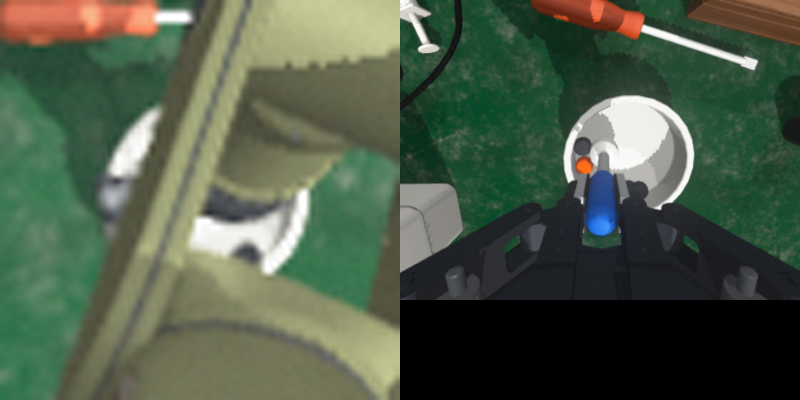

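Orange 2 is now at (585,166), about 34 mm from its start, but the foot is wedging the beads against the wall at 20 N. I'll back off towards the centre, lift out and check.

Emit:
{"method": "drive_tool", "body": {
  "series": [0,0,0,2,6,0,255,0,0,0,4,14,0,255,0,0,0,6,22,0,255,0,0,0,8,28,0,255,0,0,0,8,28,-10,255,0,0,0,8,28,-35,255,0,0,0,8,28,-70,255,0,0,0,8,28,-100,255,0,0,0,8,28,-112,255]
}}

```text
time: 12.88
eef_pos: [0.5545, -0.2382, 0.1918]
tool_rot: [0.991, 0.136, 0.001, 0.001]
ft_force: [0.8, -0.1, -0.5]
grip_width: 0.0167
gripper_force: 59.4
```

Emit:
{"method": "drive_tool", "body": {
  "series": [0,0,0,-2,-10,0,255,0,0,0,-10,-40,0,255,0,0,0,-20,-80,0,255,0,0,0,-30,-115,0,255,0,0,0,-32,-125,0,255]
}}

```text
time: 13.5
eef_pos: [0.4859, -0.1236, 0.1876]
tool_rot: [0.991, 0.136, -0.002, -0.001]
ft_force: [-0.1, -0.4, -1.0]
grip_width: 0.0167
gripper_force: 59.3
```

```bash
python3 look.py l6.png; python3 - <<'E'
from h import *
c=cam('wrist'); P=cloud(c); s=manip.read_state(); t=s['eef_pos']; r=R.from_quat(s['tool_rot'])
q=r.inv().apply(P.reshape(-1,3)-t)  # tool frame
n=np.hypot(q[:,0],q[:,1])<.04
for a,b in [(.012,.02),(.02,.028),(.028,.036),(.042,.05),(.05,.058),(.058,.07),(.07,.08)]:
    z=q[n&(q[:,2]>a)&(q[:,2]<b)]
    if len(z)>5: print(a,len(z),(z.mean(0)*1000).round(1),(z.min(0)*1000).round(1),(z.max(0)*1000).round(1))
E
```

```text
13.55 [ 0.4864891 -0.1236843  0.188005 ] rel 140.58620860570744 118.6991148884129 [-0.97415612  1.1811299  -0.67996313] [0.03720189 0.02063241 0.03861354] 0.016355222396785284
top [336.5 176.8] 13 [ 0.5108 -0.2513] 43.4 -174.0
wrist [345.1 154.3] 130 [ 0.5326 -0.2111] 41.8 121.0
wrist [369.9 180.6] 204 [ 0.512  -0.2488] 42.0 -178.0
0.012 88 [ 7.2 -1.1 16. ] [ 3.8 -5.9 12.1] [ 9.1  3.8 19.8]
0.02 80 [ 7.8 -1.2 23.8] [ 4.4 -6.  20. ] [ 9.4  3.4 27.9]
0.028 72 [ 8.5 -1.1 31.8] [ 6.  -5.7 28. ] [10.1  3.6 35.8]
0.042 329 [10.2 -1.3 48.4] [  0.4 -11.8  42. ] [17.5  8.2 50. ]
0.05 532 [11.1 -0.9 52.4] [ -5.3 -14.9  50. ] [20.8 12.2 58. ]
0.058 99 [18.6 -1.1 61.4] [  8.5 -14.7  58.1] [21.5 12.3 65.9]
```

View pics/l6.png

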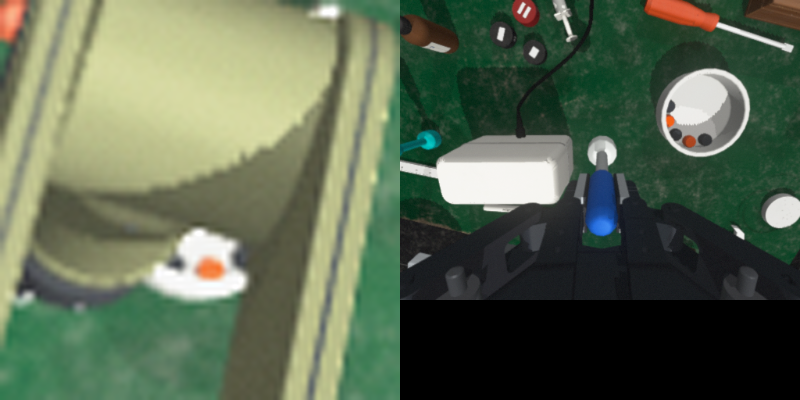

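All five beads are in the bowl. The oranges are at (670,121) and (689,141) in the wrist crop, about 36 and 45 mm from their starts. The stirrer leans about 5° in the grip, so I'll straighten it and first check what lies below.

```bash
python3 - <<'E'
from h import *
c=cam('wrist'); P=cloud(c)
w=P[(P[...,2]>.012)&(P[...,2]<.11)&(c['depth']>0)]
w=w[np.hypot(w[:,0]-.5,w[:,1]+.11)<.13]
g=np.unique(np.c_[(w[:,:2]/.02).round()*2,(w[:,2]/.02).round()*2],axis=0).astype(int)
best=[]
for x in np.arange(.42,.62,.01):
  for y in np.arange(-.19,-.02,.01):
    best.append((np.hypot(w[:,0]-x,w[:,1]-y).min(),round(x,2),round(y,2)))
print(sorted(best)[-5:])
print('box',w[w[:,1]>-.12].min(0),w[w[:,1]>-.12].max(0)); print(delta((.5,-.12,.1)))
E
```

```text
[(np.float64(0.07848709224207909), np.float64(0.43), np.float64(-0.19)), (np.float64(0.07939547225084968), np.float64(0.54), np.float64(-0.11)), (np.float64(0.08297105995337856), np.float64(0.43), np.float64(-0.18)), (np.float64(0.08447132138682745), np.float64(0.42), np.float64(-0.18)), (np.float64(0.08769405803148823), np.float64(0.42), np.float64(-0.19))]
box [ 0.39621981 -0.09569897  0.01200195] [0.61065528 0.00776982 0.10832437]
[11.7 -3.9 89. ]
```

Emit:
{"method": "drive_tool", "body": {
  "series": [0,-2,0,15,0,0,255,0,-4,0,40,1,0,255,0,-5,0,56,1,5,255,0,-5,0,56,1,30,255,0,-5,0,56,1,60,255,0,-5,0,56,1,85,255,0,-5,0,56,1,102,255,0,-5,0,56,1,110,255,0,-5,0,56,1,110,255]
}}

```text
time: 14.82
eef_pos: [0.5433, -0.1126, 0.0786]
tool_rot: [0.99, 0.135, -0.044, 0.006]
ft_force: [-0.6, -0.2, -0.5]
grip_width: 0.0168
gripper_force: 59.3
```

```bash
python3 - <<'E'
from h import *
c=cam('wrist'); P=cloud(c); s=manip.read_state(); t=s['eef_pos']; print(t,s['tool_rot'],s['ft_force'])
q=P.reshape(-1,3); n=np.hypot(*(q[:,:2]-t[:2]).T)<.045
for a,b in [(-.006,.003),(.008,.014),(.014,.022),(.025,.035),(.035,.045),(.045,.055),(.055,.062)]:
    z=q[n&(q[:,2]>a)&(q[:,2]<b)]
    if len(z)>5: print(a,len(z),(z.mean(0)*1000).round(1),(z.min(0)*1000).round(1),(z.max(0)*1000).round(1))
E
```

```text
[ 0.5437694  -0.11264361  0.07929384] [ 0.98985412  0.13522348 -0.04322327  0.00593168] [ 0.3641812  -0.78609157 -0.10955639]
-0.006 6993 [ 551.4 -110.5   -1. ] [ 502.1 -157.6   -3.3] [588.8 -67.7   1.3]
0.008 18 [ 556.5 -106.7   12.9] [ 549.  -119.1   11.4] [560.2 -98.7  13.9]
0.014 111 [ 557.1 -109.4   17.8] [ 544.4 -124.1   14.1] [560.4 -98.3  21.8]
0.025 707 [ 549.6 -111.2   27.9] [ 533.7 -125.3   25. ] [559.6 -99.   34.8]
0.035 87 [ 549.8 -111.    39.8] [ 545.7 -116.6   35.2] [ 551.5 -107.1   45. ]
0.045 96 [ 549.8 -111.    50.2] [ 544.3 -116.2   45.2] [ 551.3 -107.1   55. ]
0.055 77 [ 549.7 -111.1   58.7] [ 546.  -116.8   55. ] [ 551.2 -107.    62. ]
```

The stirrer is vertical again, with its foot about 10 mm above the bench. I'll lower it gently.

Emit:
{"method": "drive_tool", "body": {
  "series": [0,0,0,0.4,0,4,255,0,0,0,0.6,0,7,255,0,0,0,0.8,0,9,255,0,0,0,0.8,0,9.5,255,0,0,0,0.8,0,9.5,255],
  "squeeze": 40
}}

```text
time: 15.5
eef_pos: [0.5435, -0.1123, 0.0698]
tool_rot: [0.99, 0.135, -0.043, 0.006]
ft_force: [-0.0, -0.5, -1.6]
grip_width: 0.0164
gripper_force: 59.3
```

Emit:
{"method": "drive_tool", "body": {
  "series": [0,0,0,0.1,0,0.5,255,0,0,0,0.1,0,1,255,0,0,0,0.1,0,1.5,255,0,0,0,0.1,0,1.5,255]
}}

```text
time: 16.0
eef_pos: [0.5437, -0.1124, 0.069]
tool_rot: [0.99, 0.135, -0.043, 0.006]
ft_force: [-1.7, 0.2, 5.1]
grip_width: 0.0168
gripper_force: 59.9
```

Contact at about 5 N. I'll open and then retreat straight up.

Emit:
{"method": "drive_tool", "body": {
  "series": [0,0,0,0,0,0,190,0,0,0,0,0,0,170,0,0,0,0,0,0,130,0,0,0,0,0,0,90,0,0,0,0,0,0,60,0,0,0,0,0,0,60,0,0,0,0,0,0,60]
}}

```text
time: 16.88
eef_pos: [0.5434, -0.1123, 0.0683]
tool_rot: [0.99, 0.135, -0.043, 0.006]
ft_force: [-0.2, -0.4, 1.0]
grip_width: 0.0653
gripper_force: 0.0
```

Emit:
{"method": "drive_tool", "body": {
  "series": [0,0,0,-1,0,-10,60,0,0,0,-4,0,-40,60,0,0,0,-8,0,-80,60,0,0,0,-12,0,-130,60,0,0,0,-15,0,-170,60,0,0,0,-16,0,-180,60]
}}

```text
time: 17.62
eef_pos: [0.5449, -0.1128, 0.2529]
tool_rot: [0.99, 0.135, -0.04, 0.007]
ft_force: [0.9, -0.5, -0.9]
grip_width: 0.0651
gripper_force: 0.0
```

Emit:
{"method": "drive_tool", "body": {
  "series": [0,0,0,-20,0,0,60,0,0,0,-50,0,0,60,0,0,0,-60,0,0,60,0,0,0,-60,0,0,60]
}}

```text
time: 18.12
eef_pos: [0.4843, -0.1285, 0.2534]
tool_rot: [0.99, 0.135, -0.044, 0.005]
ft_force: [-0.3, 0.9, -0.2]
grip_width: 0.0652
gripper_force: 0.0
```

```bash
python3 look.py; python3 - <<'E'
from h import *
c=cam('wrist'); save(c,'w9.png'); P=cloud(c); s=manip.read_state(); print(s['time'],s['eef_pos'])
q=P.reshape(-1,3); n=np.hypot(q[:,0]-.545,q[:,1]+.112)<.04
for a,b in [(.01,.02),(.03,.05),(.05,.065),(.075,.1),(.1,.12)]:
    z=q[n&(q[:,2]>a)&(q[:,2]<b)]
    if len(z)>5: print(a,len(z),(z.mean(0)*1000).round(1),z[:,2].max())
E
```

```text
18.175 [ 0.48528875 -0.12845688  0.25358929] rel 137.0171777245375 120.09790394467714 [ 0.71829908 -0.30053215  0.18720728] [ 0.00083863 -0.08184495 -0.05689773] 0.06538988411389626
top [336.3 176.8] 12 [ 0.5112 -0.2509] 43.0 -175.0
wrist [328.2 130. ] 107 [ 0.5326 -0.2108] 42.0 121.0
wrist [349.8 152.8] 136 [ 0.512  -0.2495] 42.1 -177.0
18.275 [ 0.48616101 -0.12842567  0.25379685]
0.01 137 [ 553.4 -109.9   16.8] 0.019971842740424406
0.075 8 [ 555.2 -109.9   86.8] 0.09336012020575896
0.1 278 [ 547.3 -111.6  112.3] 0.11618157443978655
```

View pics/w9.png

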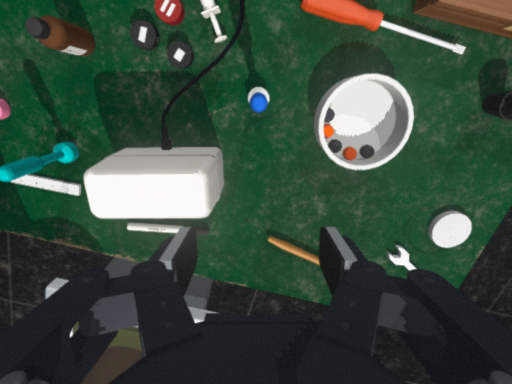

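The stirrer stands upright at (259,99), top at 0.116 m, well clear of the bowl. Both oranges, at (328,130) and (350,153), are in the bowl and displaced by about 36 and 45 mm. The gripper touches nothing, so I'm handing in.

```bash
python3 -c "
from station import manip
print(manip.sign_off())"
```

```text
the job is handed in; nothing more can be done
None
```

The job is handed in at about 18 s: the oranges were moved about 36 and 45 mm and both stayed in the bowl, and the blue stirrer stands upright on the bench, released and about 8 cm clear of the rim.

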